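# Park the lock pin and slide the vial carriage to the reader

## Task

The carriage that holds the sample vial is locked by a sliding pin. Draw the pin fully out of the carriage by its upright red-tipped handle and tip the handle over sideways so that it lies down in the notch of the pin housing and the pin stays parked there; then slide the carriage all the way along its rails to the end stop beside the reader. Keep the vial standing upright in the carriage, and leave the tape roll, timer, brass weight and dish where they are.

Things in the scene. Friction and masses are not known exactly. Their poses are not given: they have to be found in the camera images.
- shuttle: Fixed transfer fixture, grey base plate x -115..70, y -70..160 mm, 8 mm thick. Origin on the bench top (z = 0); x points from the pin housing to the carriage, y along the rails from start to end stop, z up ('fixture frame' below, mm). End stop y 147..157, 30 high. Reader: white block x 42..66, y 82..138, 70 high.
- housing (a point): Centre of the top of the dark steel pin housing, (-71, 0, 37.5) in the fixture frame. Housing x -106..-36, y -15..15; bore along x at y = 0, height 24. The pin's handle can move in the top slot from x = -62 to x = -93.5, where it meets the slot's solid end. Except at the notch, the slot's -y lip keeps the handle from being tipped over.
- notch (a point): Centre of the brass sill of the side notch, (-90.7, -10.8, 22) in the fixture frame: the housing's -y wall is cut down to height 22 there over x -97.5..-84 (13.5 wide). A handle lying in it, about level and pointing to -y, keeps the pin from sliding back.
- lock_pin: Loose steel pin, 12 mm diameter, 77 long, about 90 g, lying level in the bore along its own x; axes parallel to the fixture's at the start. Origin on its axis where the handle joins, at about (-65, 0, 24) in the fixture frame; tip 47 ahead (12 inside the carriage), tail 30 behind. Only weight and light friction (greased) hold it.
- handle_end (a point): Outer end of the pin's handle, 52 mm from the pin's axis, about 74 above the bench. Handle 8 mm diameter, outer 16 mm a red sleeve of 11. It leans 0.30 rad from vertical to the fixture's +y, resting on the housing. Pushed 28.5 mm to -x it meets the slot's end; tipped from there to -y past the vertical it falls by itself into the notch.
- pin_tip (a point): Front end of the pin on its axis.
- carriage (a joint): Travel of the carriage along the fixture's +y, m: 0 start (locked by the pin, 1.5 mm play), 0.11 at the end stop. About 2 N friction plus 8 N per m/s; stays where left. Carriage at the start x -30..30, y -55..35; aluminium wall with the pin's bore x -30..-12, top 40 above the bench, rest 34. Vial pocket at x = 9, y = 0: 31 square, floor at height 20, 14 deep.
- push_post (a point): Centre of the top of the steel push post on the carriage: 10 mm diameter, 31 mm tall, standing upright from 34 to 65 mm above the bench, at (9, -46) mm in the fixture frame at the start; it moves with the carriage.
- sample_vial: Loose capped sample vial, 28 mm diameter, 66 mm tall, standing in the carriage's pocket, top 86 mm above the bench. Origin at the centre of its underside, z up along it.
- tape_roll: Bystander: yellow tape roll, 64 mm diameter, 18 mm high; origin under its centre.
- lab_timer: Bystander: white bench timer 56x64x18 mm; origin under its centre.
- brass_weight: Bystander: brass weight with a knob, 31 mm diameter, 47 mm high; origin under its centre.
- dish: Bystander: white weighing dish, 68 mm diameter, 15 mm high; origin under its centre.

How it is judged:
By the outcome, as a careful person would: the job done as asked, in the order asked, and still so for the second after the job is handed in, with the robot touching nothing.
It also fails if it takes over 45 s, if anything falls off the work surface, if the arm or the gripper's body presses on something with over 40 N, if the wrist force passes 120 N, or if a joint passes its speed limit or range.

## Robot

A 7-joint arm with a two-finger parallel gripper is mounted at the origin on a cart in front of the work surface, level with it; the furniture and walls round the work are solid. World frame = base frame: x ahead of the robot, y to its left, z up, the work surface at z = 0. Lengths are in m, angles in rad, forces in N, time in s.
With the tool pointing down it reaches from about 0.35 to 0.9 m from the base axis. Payload 8.1 kg.
Tool frame: the origin (TCP) lies midway between the tips of the shut fingers; the grasp point (between the pads) lies 19 mm behind it (arm.pinch_z is the distance from the TCP to the grasp point, in m); z points along the fingers, y is the direction in which the jaws open and shut (so a half turn about z gives the same grasp; the last joint's range is limited). The gripper opens to 92 mm and grips with 3 to 60 N. Pads are 19 mm wide; open, the fingers measure 130 mm over their backs; the gripper's body (75 mm by 190 mm) begins 47 mm behind the grasp point.
Start: joints at [1.027, 0.434, 0.025, 1.573, -0.012, 1.134, -0.075], TCP at [0.267, -0.565, 0.227] pointing down, gripper open.
Joint ranges: [-2.62, 2.62], [-0.44, 2.09], [-1.27, 1.32], [0.08, 2.57], [-1.32, 4.46], [0.12, 2], [-2.74, 2.74]. Speed limits (rad/s): [2.22, 2.22, 3.01, 3.01, 3.14, 3.14, 3.14].

## Interface

Orientations are given as a rotation vector (axis times angle).
In Python, from cell import arm, eyes gives the robot as it stands.
- The arm moves only by the tool apply_moves, never from a script. Its argument "targets" is one flat list of numbers, 5 for each row, row after row: the closure, from 0 (fully open) to 1 (shut), then the shift along the tool's x, y, z each as a share of 40 cm, from -1 to 1, then the turn about the tool's z as a share of pi/2 rad, from -1 to 1. A call has 1 to 20 rows; each row shifts and turns the commanded pose from where the row before left it, along the tool's axes as they then stand; what a row does not reach is not made up. A row lasts 1/8 s, in which the tool goes at most 62.5 mm and 10.7 degrees, less where a joint would pass 70% of its speed; a pose out of reach is approached as far as the arm can. A call with a number of a shift or a turn outside -1 to 1 is refused whole. A call with a gripper value outside its range is refused whole. The fingers move at their own pace and stop on an object; "grip_force" is the grip in N (left out, the last holds). Time passes only in rows, so rows that do not move let the fingers close. It gives the time, the measured TCP pose, the force and the opening at its end, in the units of the state.
- arm.observe(): the state, without advancing time (a new reading comes with each control period).
- eyes.get_image(name): name is "scene" or "top" or "wrist"; returns the picture (400x640x3 uint8, red, green, blue); there is no depth.
- eyes.camera_params(name): a dict with "camera_matrix" (3x3 intrinsics, pixels), "distortion" ([k1, k2, p1, p2, k3] as OpenCV has them; the pictures are not rectified), "xyz" and "attitude" of the camera in the world; the wrist camera has in their place "hand_eye" (4x4, takes a point from camera to tool coordinates, whose origin is the TCP and whose axes are the flange's). Camera axes: x right, y down, z forward; pixel columns grow to the right and rows downward; lengths in m; the calibration is good to about 2 mm. A picture is of the moment at which its call begins: read the wrist's pose just before it. camera_params takes no time and is no camera call.
- arm.sign_off(): hands the job in, once; it reports no verdict.
The state is a dict: "clock": time; "joints": joint angles; "dq": joint speeds; "joint_efforts": joint torques, N m; "position": TCP position; "ee_rot": TCP orientation; "force": force on the tool from outside, world axes, zero at the start; "ft_torque": the same for the moment, N m; "width": opening from 0.0 (shut) to 1.0 (fully open).
Only numpy, scipy, OpenCV 4.12 (cv2) and the standard library are available. Lean on these libraries where they do the work, as an engineer would, in place of code of your own. Each camera call takes 0.05 s, during which the arm holds its last target.

## Working session

There is one attempt and no reset: what is moved stays moved. The work goes in short steps, Python scripts to look and compute and a tool call to move; the robot and the scene stay as the last step left them, time stands still between calls to the robot, and variables do not carry over. Pictures are saved under pics/ and viewed, and the job is handed in when it is done.

Besides the shell and the picture viewer there is one more tool, called after "Call:" as name(argument=value, ...) on one line, values as JSON. apply_moves: Moves the arm, as the interface text tells. Its arguments: {"type":"object","properties":{"targets":{"type":"array"},"grip_force":{"type":"number"}},"required":["targets"]}

```bash
mkdir -p pics; ls
python3 - <<'E'
from cell import arm, eyes
import cv2
print(arm.observe())
for n in ["scene","top"]:
    im=eyes.get_image(n); cv2.imwrite(f"pics/{n}0.png",im[:,:,::-1])
for n in ["scene","top","wrist"]: print(n,eyes.camera_params(n))
print(arm.pinch_z)
E
```

```text
pics
{'clock': 0.0, 'joints': array([ 1.02739836,  0.43520607,  0.02497176,  1.57409526, -0.01160921,
        1.13399808, -0.07509002]), 'dq': array([ 2.80975044e-05, -3.09038600e-04, -1.29271512e-04, -2.32912953e-04,
        1.83445108e-03,  7.45825152e-04,  2.07199330e-04]), 'joint_efforts': array([-7.46483074e-04, -6.67850590e+01,  9.84435976e-01, -3.14455390e+01,
       -6.07662974e-02,  4.31818224e-02,  1.61018788e-04]), 'position': array([ 0.26639669, -0.56481755,  0.22595618]), 'ee_rot': array([-3.06416654e+00, -6.86390216e-01,  7.37353161e-04]), 'force': array([-0.47880028, -0.85634635, -0.21359033]), 'ft_torque': array([-0.02637579,  0.00719299, -0.02286834]), 'width': 0.9972113479654778}
scene {'camera_matrix': array([[408.36806238,   0.        , 321.57887303],
       [  0.        , 408.36806238, 195.32004119],
       [  0.        ,   0.        ,   1.        ]]), 'distortion': array([-0.09137271,  0.        ,  0.        ,  0.        ,  0.        ]), 'xyz': array([0.12825193, 0.59292389, 0.60354686]), 'attitude': array([-0.78067885,  2.46746981, -1.19893191])}
top {'camera_m
[... 290 characters left out ...]
.04777396]), 'attitude': array([-2.15707607,  2.17655103, -0.08471161])}
wrist {'camera_matrix': array([[332.17153705,   0.        , 323.8866124 ],
       [  0.        , 332.17153705, 198.54223619],
       [  0.        ,   0.        ,   1.        ]]), 'distortion': array([-0.05842087,  0.        ,  0.        ,  0.        ,  0.        ]), 'hand_eye': array([[ 1.04668261e-03, -9.55308607e-01, -2.95608473e-01,
         8.01171010e-02],
       [ 9.99999075e-01,  7.43155619e-04,  1.13913746e-03,
        -5.89170853e-04],
       [-8.68544726e-04, -2.95609392e-01,  9.55308502e-01,
        -1.57955047e-01],
       [ 0.00000000e+00,  0.00000000e+00,  0.00000000e+00,
         1.00000000e+00]])}
0.0188
```

View pics/scene0.png

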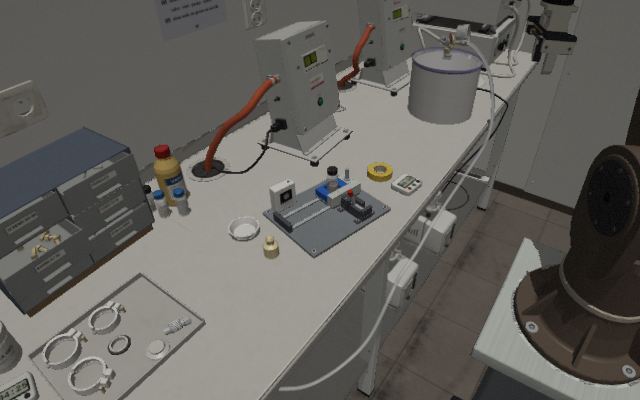

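View pics/top0.png

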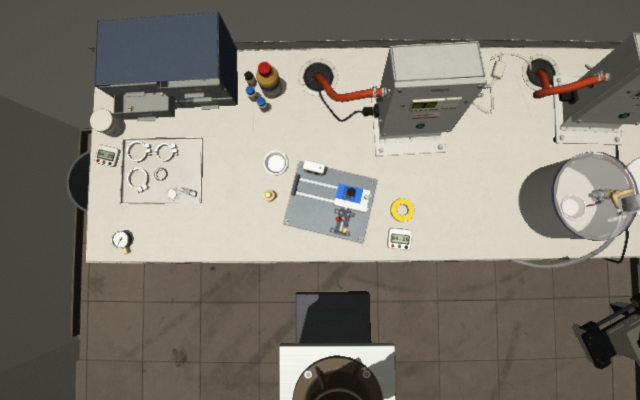

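Run:
```python
import cv2
im=cv2.imread("pics/top0.png")
cv2.imwrite("pics/top0z.png",cv2.resize(im[60:250,170:370],None,fx=4,fy=3.1) if 0 else cv2.resize(im[80:230,180:380],None,fx=4,fy=4,interpolation=cv2.INTER_CUBIC))
```

```text
(no output)
```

View pics/top0z.png

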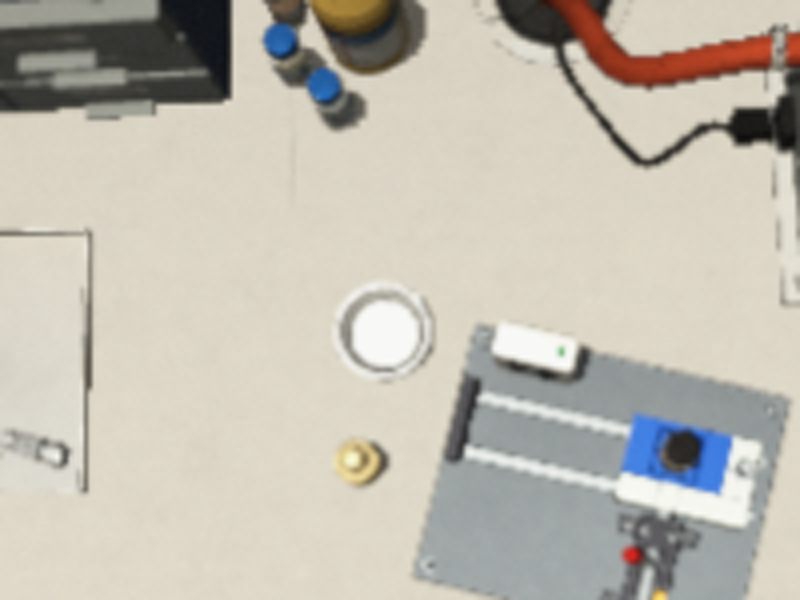

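```bash
cat > h.py <<'E'
import numpy as np, cv2
from cell import arm, eyes
from scipy.spatial.transform import Rotation as R
def cam(n, st=None):
    p=eyes.camera_params(n); K=p['camera_matrix']; d=np.array(p['distortion'])
    if n=='wrist':
        T=np.eye(4);T[:3,:3]=R.from_rotvec(st['ee_rot']).as_matrix();T[:3,3]=st['position'];C=T@p['hand_eye']
        return K,d,C[:3,:3],C[:3,3]
    return K,d,R.from_rotvec(p['attitude']).as_matrix(),p['xyz']
def proj(c,P):
    K,d,Rm,t=c; P=np.atleast_2d(P).astype(float)
    rv=cv2.Rodrigues(Rm.T)[0]
    return cv2.projectPoints(P,rv,-Rm.T@t,K,d)[0].reshape(-1,2)
def ray(c,uv,z):
    K,d,Rm,t=c
    n=cv2.undistortPoints(np.array(uv,float).reshape(-1,1,2),K,d).reshape(-1,2)
    v=np.c_[n,np.ones(len(n))]@Rm.T
    return t+v*((z-t[2])/v[:,2])[:,None]
E
python3 - <<'E'
from h import *
im=cv2.imread("pics/top0.png")
cv2.imwrite("pics/top0y.png",cv2.resize(im[150:250,275:425],None,fx=5,fy=5,interpolation=cv2.INTER_CUBIC))
im=cv2.imread("pics/scene0.png")
cv2.imwrite("pics/scene0y.png",cv2.resize(im[155:265,225:425],None,fx=4,fy=4,interpolation=cv2.INTER_CUBIC))
E
```

```text
(no output)
```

View pics/top0y.png

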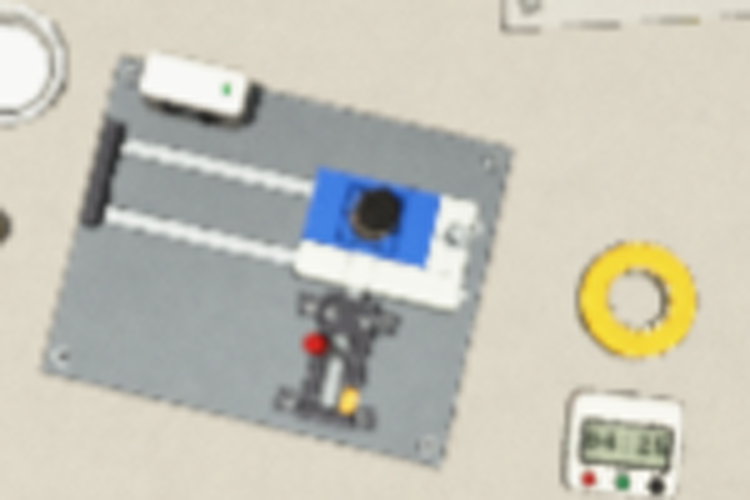

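View pics/scene0y.png

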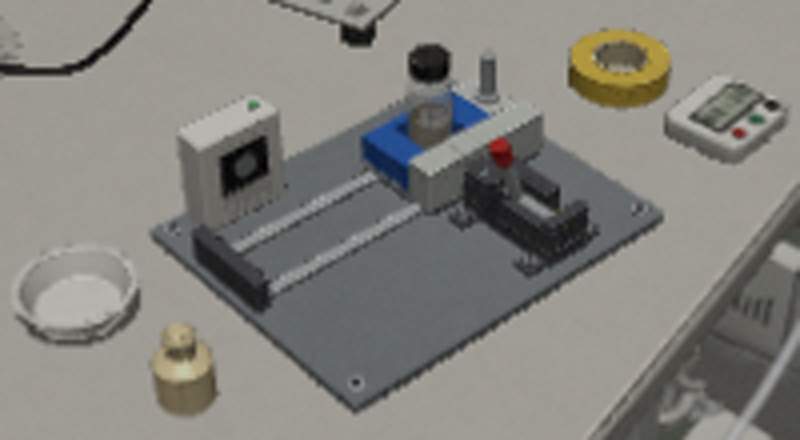

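Run:
```python
from h import *
from scipy.optimize import least_squares
ct,cs=cam('top'),cam('scene')
obs=[(ct,(70,160,8),(299,161)),(ct,(70,-70,8),(377.6,180)),(ct,(-115,160,8),(283.4,224.6)),(ct,(-115,-70,8),(363,243.2)),
(cs,(70,160,8),(263,213.5)),(cs,(-115,160,8),(314.25,257.2)),(cs,(-115,-70,8),(390.5,208.75)),
(ct,(9,0,86),(275+378/5,150+211/5)),(cs,(9,-46,65),(225+489/4,155+52/4))]
def tw(p,P):
    c,s=np.cos(p[2]),np.sin(p[2]); P=np.array(P,float)/1000
    return np.array([p[0]+c*P[0]-s*P[1],p[1]+s*P[0]+c*P[1],P[2]])
f=lambda p:np.concatenate([proj(c,tw(p,P))[0]-np.array(o) for c,P,o in obs])
r=least_squares(f,[.5,0,0]);print(r.x,r.fun.round(1).reshape(-1,2))
for n,P in dict(he=(-65,15.4,73.7),post=(9,-46,65),notch=(-90.7,-10.8,22),endstop=(0,152,30),reader=(54,110,70)).items(): print(n,tw(r.x,P))
np.save('pose.npy',r.x)
```

```text
[ 0.55588031 -0.03607238 -0.24184672] [[-0.8  0. ]
 [-0.2 -0.5]
 [-0.9  0.1]
 [-0.1  0.7]
 [-0.4 -1.3]
 [ 0.1 -0.6]
 [ 1.4 -1.1]
 [-0.5 -0.4]
 [ 0.2  0.3]]
he [ 0.49646022 -0.00555332  0.0737    ]
post [ 0.55360157 -0.08288912  0.065     ]
notch [ 0.46523337 -0.02483578  0.022     ]
endstop [0.59228371 0.11150402 0.03      ]
reader [0.63465333 0.05779354 0.07      ]
```

```bash
cat >> h.py <<'E'
def tw(p,P):
    c,s=np.cos(p[2]),np.sin(p[2]); P=np.array(P,float)/1000
    return np.array([p[0]+c*P[0]-s*P[1],p[1]+s*P[0]+c*P[1],P[2]])
def st():
    s=arm.observe(); Rm=R.from_rotvec(s['ee_rot']).as_matrix(); p=np.load('pose.npy')
    c,sn=np.cos(p[2]),np.sin(p[2]); d=s['position']-[p[0],p[1],0]
    fx=np.array([c*d[0]+sn*d[1],-sn*d[0]+c*d[1],d[2]])*1000
    Ff=np.array([c*s['force'][0]+sn*s['force'][1],-sn*s['force'][0]+c*s['force'][1],s['force'][2]])
    print('t',round(s['clock'],2),'tcp fix mm',fx.round(1),'F fix',Ff.round(1),'w',round(s['width']*92,1))
    Rf=np.array([[c,-sn,0],[sn,c,0],[0,0,1]]).T@Rm
    print('tool axes in fixture x',Rf[:,0].round(3),'y',Rf[:,1].round(3),'z',Rf[:,2].round(3))
    return s,Rm,Rf,fx
def goal(P):
    s,Rm,Rf,fx=st(); d=np.array(P)-fx; print('shift tool mm',(Rf.T@d).round(1),'shares',(Rf.T@d/400).round(4))
def angz():
    s,Rm,Rf,fx=st()
    for t in (0,np.pi):
        a=t+np.arctan2(Rf[1,1],Rf[0,1]) ; a=(a+np.pi)%(2*np.pi)-np.pi
        print('turn rad',a,'share',a/(np.pi/2))
E
python3 - <<'E'
from h import *
angz(); goal((-65,13,160))
E
```

```text
t 0.1 tcp fix mm [-154.4 -582.7  226. ] F fix [-0.  -0.7 -0.1] w 92.0
tool axes in fixture x [ 0.776  0.631 -0.   ] y [ 0.631 -0.776 -0.001] z [-0.001  0.001 -1.   ]
turn rad -0.8882375528148554 share -0.5654695886813308
turn rad 2.2533551007749377 share 1.4345304113186692
t 0.1 tcp fix mm [-154.4 -582.7  226. ] F fix [-0.  -0.7 -0.1] w 92.0
tool axes in fixture x [ 0.776  0.631 -0.   ] y [ 0.631 -0.776 -0.001] z [-0.001  0.001 -1.   ]
shift tool mm [ 445.1 -405.8   66.5] shares [ 1.1129 -1.0145  0.1663]
```

Call:
apply_moves(targets=[0.6,0,0,0,-0.113,0.6,0,0,0,-0.113,0.6,0,0,0,-0.113,0.6,0,0,0,-0.113,0.6,0,0,0,-0.113,0.6,0.12,0.0186,0,0,0.6,0.12,0.0186,0,0,0.6,0.12,0.0186,0,0,0.6,0.12,0.0186,0,0,0.6,0.12,0.0186,0,0,0.6,0.12,0.0186,0,0,0.6,0.12,0.0186,0,0,0.6,0.12,0.0186,0,0,0.6,0.12,0.0186,0,0,0.6,0.12,0.0186,0,0,0.6,0.12,0.0186,0,0,0.6,0.12,0.0186,0,0,0.6,0,0,0.05,0,0.6,0,0,0.05,0,0.6,0,0,0,0], grip_force=10)

```text
clock: 2.6
position: [0.4904, -0.0276, 0.1854]
ee_rot: [-2.472, -1.935, 0.004]
force: [-0.4, -0.3, 0.4]
width: 0.398
```

Run:
```python
from h import *
angz(); goal((-65,13,160))
s=arm.observe()
im=eyes.get_image('wrist'); cv2.imwrite('pics/w1.png',im[:,:,::-1])
c=cam('wrist',s); p=np.load('pose.npy')
for n,P in dict(he=(-65,15.4,73.7),post=(9,-46,65),hs=(-106,-15,37.5),h2=(-36,15,37.5),h3=(-36,-15,37.5),n1=(-84,-15,37.5),n2=(-97.5,-15,37.5),vial=(9,0,86),cw=(-30,35,40),cw2=(-30,-55,40)).items(): print(n,proj(c,tw(p,P)).round(1))
```

```text
t 2.6 tcp fix mm [-65.6  -7.4 185.4] F fix [-0.3 -0.4  0.4] w 36.6
tool axes in fixture x [ 0.     1.    -0.001] y [ 1.    -0.    -0.003] z [-0.003 -0.001 -1.   ]
turn rad -0.0004007290858427659 share -0.0002551120594102906
turn rad 3.14119192450395 share 1.9997448879405895
t 2.6 tcp fix mm [-65.6  -7.4 185.4] F fix [-0.3 -0.4  0.4] w 36.6
tool axes in fixture x [ 0.     1.    -0.001] y [ 1.    -0.    -0.003] z [-0.003 -0.001 -1.   ]
shift tool mm [20.5  0.7 25.4] shares [0.0512 0.0016 0.0635]
he [[325.3 168.6]]
post [[406.5 233. ]]
hs [[282.4 191.7]]
h2 [[356.4 160.9]]
h3 [[355.4 191.8]]
n1 [[305.4 191.7]]
n2 [[291.3 191.7]]
vial [[416.8 190.7]]
cw [[363.8 139.7]]
cw2 [[360.6 231.4]]
```

View pics/w1.png

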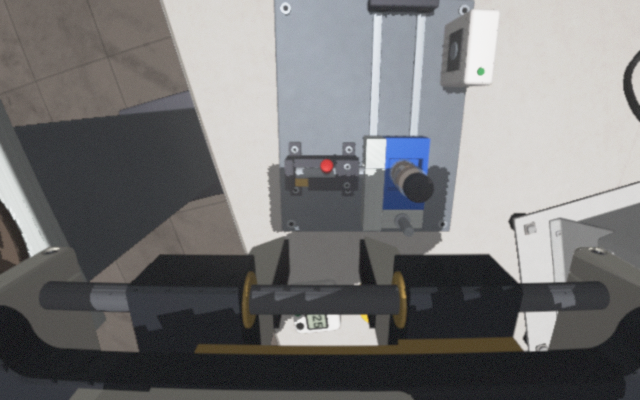

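Run:
```python
from h import *
im=cv2.imread('pics/w1.png')
cv2.imwrite('pics/w1z.png',cv2.resize(im[120:245,265:465],None,fx=4,fy=4,interpolation=cv2.INTER_CUBIC))
```

```text
(no output)
```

View pics/w1z.png

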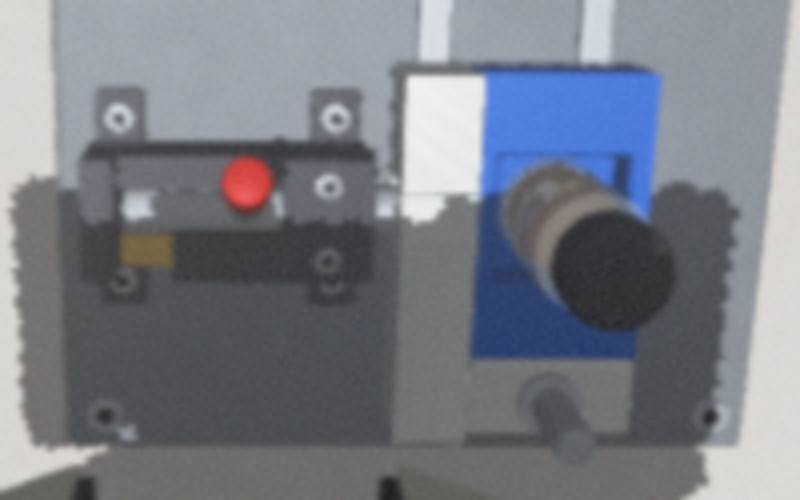

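Call:
apply_moves(targets=[0.68,0.05,0.0035,0,0,0.68,0,0,0.1,0,0.68,0,0,0.1,0,0.68,0,0,0.08,0,0.68,0,0,0.04,0,0.68,0,0,0.028,0,0.68,0,0,0,0,0.68,0,0,0,0])

```text
clock: 3.65
position: [0.4986, -0.0085, 0.0484]
ee_rot: [2.473, 1.936, 0.002]
force: [0.0, 0.7, 0.0]
width: 0.321
```

Run:
```python
from h import *
goal((-65,13,46))
for n in('scene','wrist'):
    im=eyes.get_image(n)[:,:,::-1]; cv2.imwrite(f'pics/{n}2.png',cv2.resize(im[150:260,260:420],None,fx=5,fy=5,interpolation=cv2.INTER_CUBIC) if n=='scene' else im)
```

```text
t 3.65 tcp fix mm [-62.3  13.1  48.4] F fix [-0.1  0.6  0. ] w 29.5
tool axes in fixture x [0.001 1.    0.   ] y [ 1.    -0.001  0.001] z [ 0.001  0.    -1.   ]
shift tool mm [-0.1 -2.7  2.4] shares [-0.0002 -0.0068  0.006 ]
```

View pics/scene2.png

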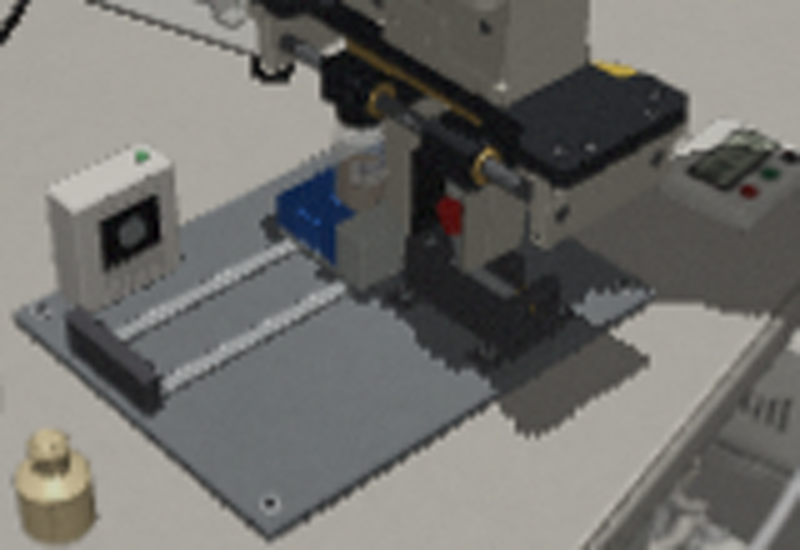

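View pics/wrist2.png

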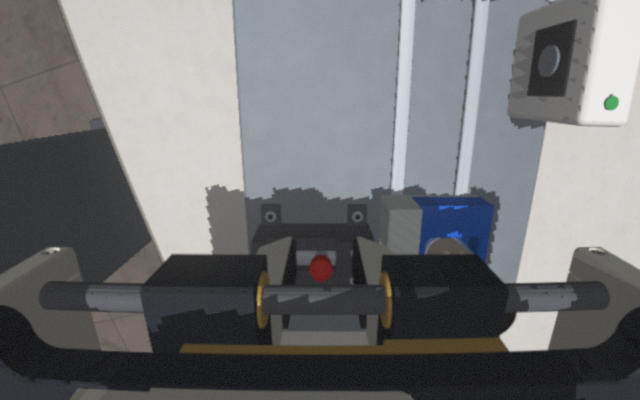

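Call:
apply_moves(targets=[0.68,0,-0.003,0.006,0,1,0,0,0,0,1,0,0,0,0,1,0,0,0,0,1,0,0,0,0], grip_force=10)

```text
clock: 4.38
position: [0.4967, -0.0082, 0.0451]
ee_rot: [2.474, 1.936, 0.0]
force: [-0.2, 0.5, 0.2]
width: 0.115
```

Run:
```python
from h import *
st()
im=eyes.get_image('wrist')[:,:,::-1]; cv2.imwrite('pics/wrist3.png',im[150:350,170:490])
```

```text
t 4.38 tcp fix mm [-64.1  12.9  45.1] F fix [-0.3  0.4  0.2] w 10.6
tool axes in fixture x [0.001 1.    0.   ] y [ 1.    -0.001  0.   ] z [ 0.  0. -1.]
```

View pics/wrist3.png

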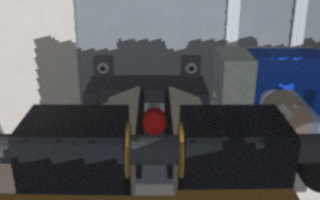

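Call:
apply_moves(targets=[1,0,-0.011,0,0,1,0,-0.011,0,0,1,0,-0.011,0,0,1,0,-0.011,0,0,1,0,-0.011,0,0,1,0,-0.011,0,0,1,0,0,0,0])

```text
clock: 5.3
position: [0.4707, -0.0019, 0.0452]
ee_rot: [2.474, 1.936, -0.0]
force: [-0.3, -0.2, -0.2]
width: 0.114
```

Run:
```python
from h import *
st()
im=eyes.get_image('scene')[:,:,::-1]; cv2.imwrite(f'pics/scene4.png',cv2.resize(im[150:260,260:420],None,fx=5,fy=5,interpolation=cv2.INTER_CUBIC))
```

```text
t 5.3 tcp fix mm [-90.9  12.8  45.2] F fix [-0.2 -0.2 -0.2] w 10.5
tool axes in fixture x [ 0.001  1.    -0.   ] y [ 1.    -0.001 -0.   ] z [-0. -0. -1.]
```

View pics/scene4.png

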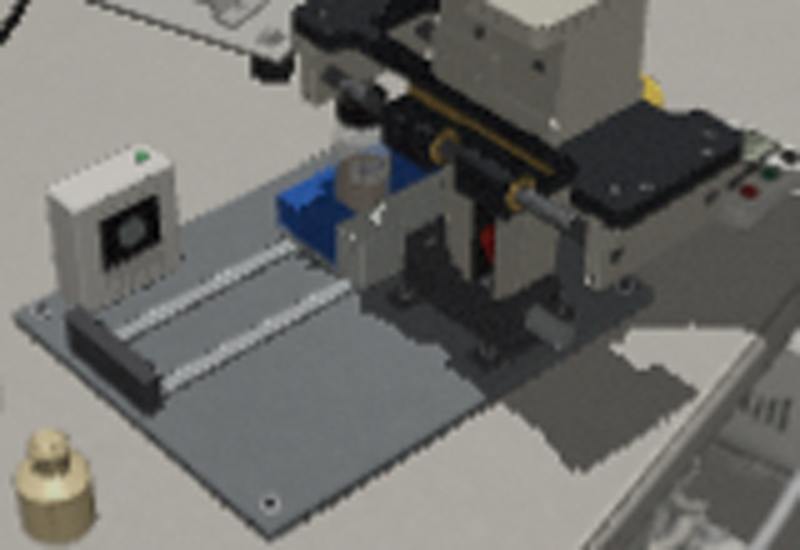

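Pin tail now protrudes from the housing; no force. Creep to the slot end.

Call:
apply_moves(targets=[1,0,-0.003,0,0,1,0,-0.003,0,0,1,0,0,0,0])

```text
clock: 5.72
position: [0.4695, -0.0014, 0.0453]
ee_rot: [2.473, 1.936, 0.002]
force: [2.8, -1.3, -1.5]
width: 0.113
```

Run:
```python
from h import *
st()
```

```text
t 5.72 tcp fix mm [-92.1  13.   45.3] F fix [ 3.  -0.6 -1.5] w 10.4
tool axes in fixture x [0.001 1.    0.   ] y [ 1.    -0.001  0.001] z [ 0.001  0.    -1.   ]
```

Call:
apply_moves(targets=[1,0,0.0035,0,0,1,-0.01,0,-0.003,0,1,-0.01,0,-0.0015,0,1,-0.01,0,0,0,1,-0.01,0,0.0005,0,1,-0.01,0,0.001,0,1,-0.008,0,0.002,0,1,0,0,0,0])

```text
clock: 6.72
position: [0.4645, -0.0249, 0.0457]
ee_rot: [2.474, 1.935, -0.0]
force: [0.4, -0.0, 5.4]
width: 0.114
```

Run:
```python
from h import *
st()
im=eyes.get_image('scene')[:,:,::-1]; a=cv2.resize(im[150:260,260:420],None,fx=4,fy=4,interpolation=cv2.INTER_CUBIC)
cv2.imwrite(f'pics/scene5.png',a)
im=eyes.get_image('wrist')[:,:,::-1]; cv2.imwrite('pics/wrist5.png',cv2.resize(im[150:350,170:490],None,fx=2,fy=2))
```

```text
t 6.72 tcp fix mm [-91.4 -11.1  45.7] F fix [0.4 0.1 5.4] w 10.5
tool axes in fixture x [ 0.002  1.    -0.   ] y [ 1.    -0.002  0.   ] z [ 0. -0. -1.]
```

View pics/scene5.png

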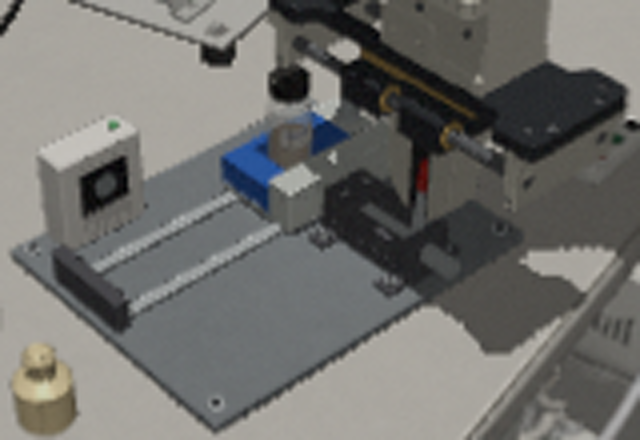

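View pics/wrist5.png

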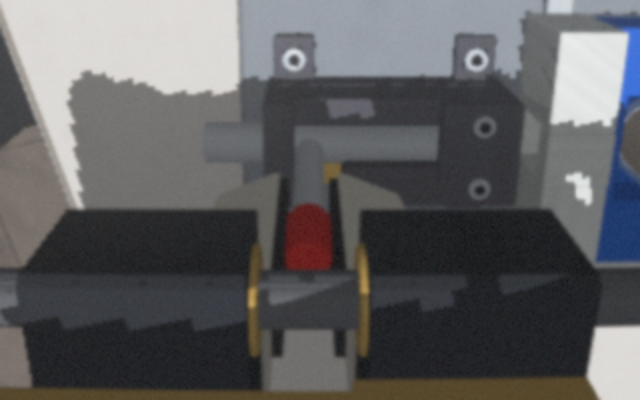

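Call:
apply_moves(targets=[1,-0.01,0,0.004,0,1,-0.01,0,0.005,0,0.8,0,0,0,0,0.7,0,0,0,0,0.65,0,0,0,0,0.65,0,0,0,0,0.65,0,0,0,0])

```text
clock: 7.7
position: [0.4625, -0.0319, 0.0419]
ee_rot: [-2.474, -1.936, 0.0]
force: [-0.4, 0.9, -0.0]
width: 0.35
```

Run:
```python
from h import *
st()
im=eyes.get_image('scene')[:,:,::-1]; a=cv2.resize(im[150:260,260:420],None,fx=4,fy=4,interpolation=cv2.INTER_CUBIC)
cv2.imwrite(f'pics/scene6.png',a)
im=eyes.get_image('wrist')[:,:,::-1]; cv2.imwrite('pics/wrist6.png',cv2.resize(im[150:350,170:490],None,fx=2,fy=2))
```

```text
t 7.7 tcp fix mm [-91.6 -18.3  41.9] F fix [-0.6  0.8 -0. ] w 32.2
tool axes in fixture x [ 0.001  1.    -0.   ] y [ 1.    -0.001 -0.   ] z [-0. -0. -1.]
```

View pics/scene6.png

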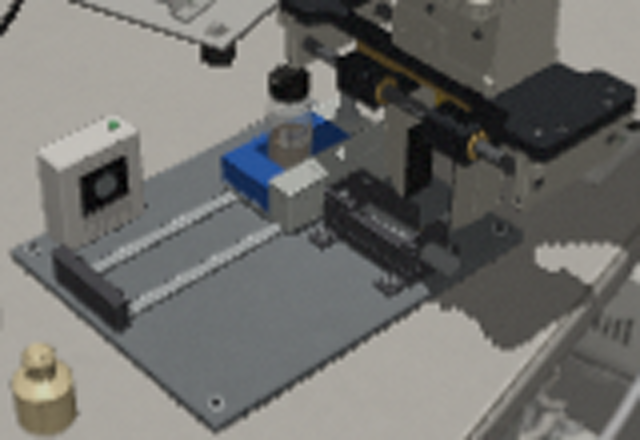

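View pics/wrist6.png

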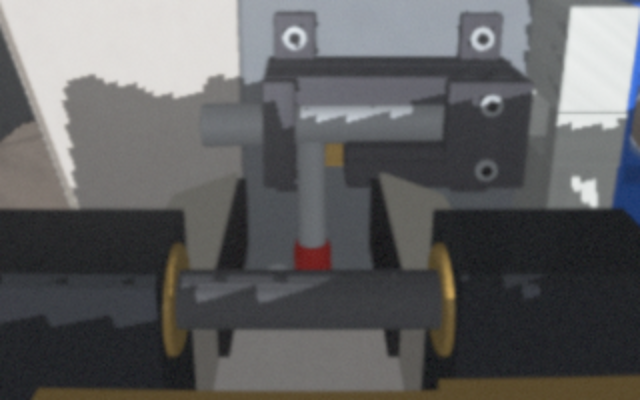

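Call:
apply_moves(targets=[0.65,0,0,-0.1,0,0.65,0,0,-0.1,0,1,-0.05,0.085,0,0,1,-0.05,0.085,0,0,1,-0.05,0.083,0,0,1,0,0,0,0,1,0,0,0,0,1,0,0,0,0])

```text
clock: 8.8
position: [0.5457, -0.1135, 0.1219]
ee_rot: [-2.472, -1.938, 0.0]
force: [0.0, -0.5, 0.6]
width: 0.007
```

Run:
```python
from h import *
goal((9.5,-76,46))
s=arm.observe()
im=eyes.get_image('wrist')[:,:,::-1]; cv2.imwrite('pics/wrist7.png',im)
print(proj(cam('wrist',s),tw(np.load('pose.npy'),(9,-46,65))))
im=eyes.get_image('scene')[:,:,::-1]; a=cv2.resize(im[150:260,260:420],None,fx=5,fy=5,interpolation=cv2.INTER_CUBIC)
cv2.imwrite(f'pics/scene7.png',a)
```

```text
t 8.8 tcp fix mm [  8.7 -77.6 121.9] F fix [ 0.2 -0.5  0.6] w 0.6
tool axes in fixture x [-0.001  1.     0.   ] y [ 1.     0.001 -0.001] z [-0.001  0.    -1.   ]
shift tool mm [ 1.6  0.9 75.9] shares [0.0039 0.0022 0.1899]
[[324.86842652 173.10274199]]
```

View pics/wrist7.png

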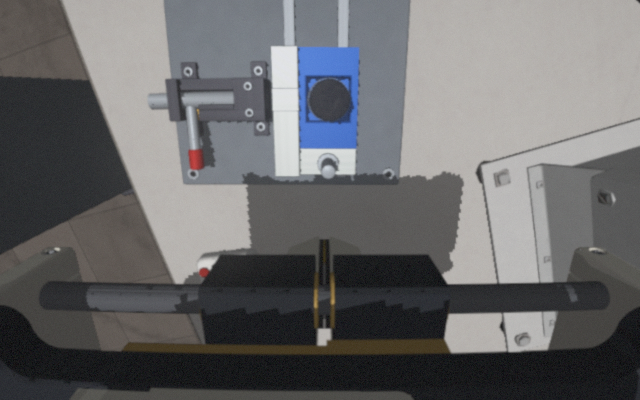

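View pics/scene7.png

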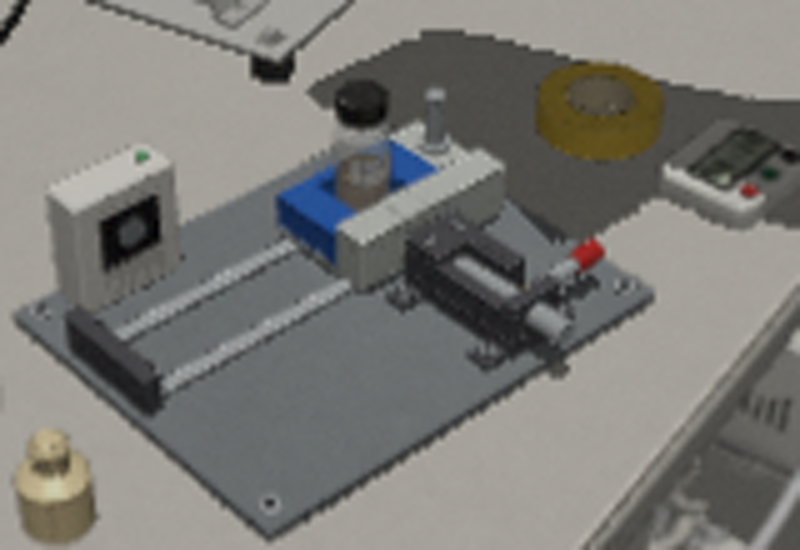

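Call:
apply_moves(targets=[0.65,0.042,0.004,0,0,0.65,0.042,0,0,0,0.65,0,0,0,0,0.65,0,0,0.05,0,0.65,0,0,0.06,0,0.65,0,0,0.05,0,0.65,0,0,0.028,0,0.65,0,0,0,0])

```text
clock: 9.9
position: [0.5556, -0.0823, 0.0462]
ee_rot: [-2.473, -1.936, 0.002]
force: [-0.1, -0.5, -0.0]
width: 0.347
```

Run:
```python
from h import *
goal((9.5,-45,46))
im=eyes.get_image('wrist')[:,:,::-1]; cv2.imwrite('pics/wrist8.png',cv2.resize(im[150:350,170:490],None,fx=2,fy=2))
im=eyes.get_image('scene')[:,:,::-1]; a=cv2.resize(im[150:260,260:420],None,fx=4,fy=4,interpolation=cv2.INTER_CUBIC)
cv2.imwrite(f'pics/scene8.png',a)
```

```text
t 9.9 tcp fix mm [ 10.8 -44.9  46.2] F fix [ 0.  -0.5 -0. ] w 32.0
tool axes in fixture x [ 0.001  1.    -0.   ] y [ 1.    -0.001 -0.001] z [-0.001 -0.    -1.   ]
shift tool mm [-0.1 -1.3  0.2] shares [-0.0001 -0.0032  0.0005]
```

View pics/wrist8.png

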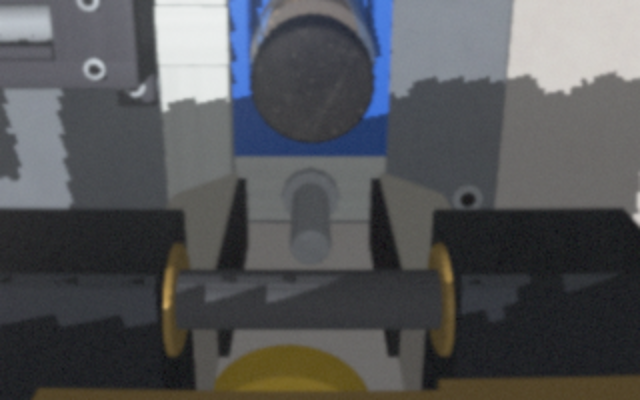

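View pics/scene8.png

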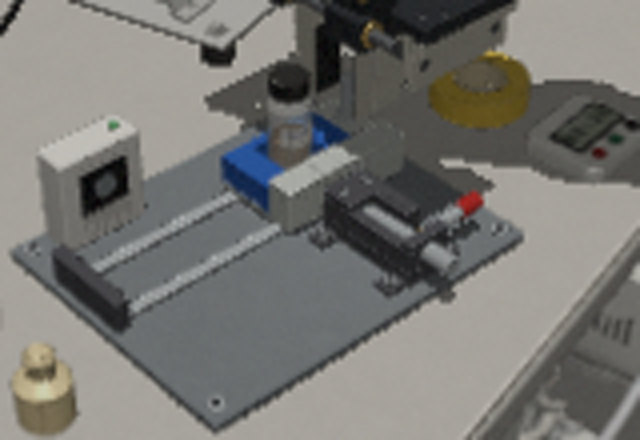

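Post sits between the jaws, centred. Grip lightly.

Call:
apply_moves(targets=[1,0,0,0,0,1,0,0,0,0,1,0,0,0,0,1,0,0,0,0,1,0.006,0,0,0,1,0.01,0,0,0,1,0.01,0,0,0,1,0.01,0,0,0,1,0,0,0,0], grip_force=15)

```text
clock: 11.12
position: [0.5598, -0.068, 0.047]
ee_rot: [2.473, 1.937, 0.001]
force: [-0.3, -0.5, 5.1]
width: 0.102
```

Run:
```python
from h import *
st()
im=eyes.get_image('scene')[:,:,::-1]; a=cv2.resize(im[150:260,260:420],None,fx=4,fy=4,interpolation=cv2.INTER_CUBIC)
cv2.imwrite(f'pics/scene9.png',a)
```

```text
t 11.12 tcp fix mm [ 11.4 -30.   47. ] F fix [-0.2 -0.5  5.1] w 9.4
tool axes in fixture x [0. 1. 0.] y [ 1.    -0.     0.001] z [ 0.001  0.    -1.   ]
```

View pics/scene9.png

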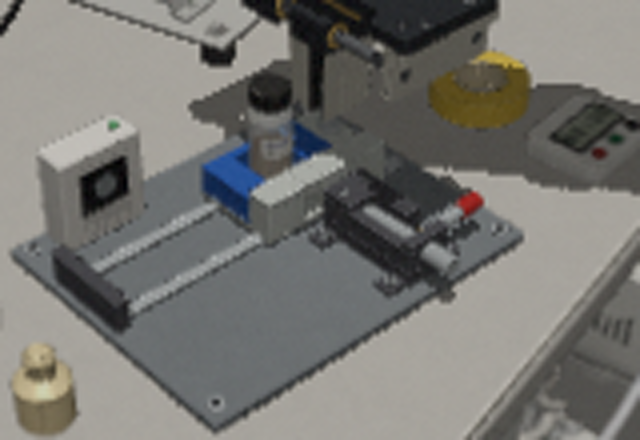

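Call:
apply_moves(targets=[1,0.01,0,0,0,1,0.0175,0,0,0,1,0.0175,0,0,0,1,0.0175,0,0,0,1,0.0175,0,0,0,1,0.0175,0,0,0,1,0.0175,0,0,0,1,0.0175,0,0,0,1,0.0175,0,0,0,1,0.0175,0,0,0,1,0.0175,0,0,0,1,0.0175,0,0,0,1,0.01,0,0,0,1,0,0,0,0])

```text
clock: 12.92
position: [0.5803, 0.0146, 0.047]
ee_rot: [2.473, 1.937, 0.001]
force: [0.1, -0.1, 5.3]
width: 0.102
```

Run:
```python
from h import *
st()
```

```text
t 12.93 tcp fix mm [11.6 55.1 47. ] F fix [ 0.1 -0.1  5.3] w 9.4
tool axes in fixture x [0. 1. 0.] y [ 1.    -0.     0.001] z [ 0.001  0.    -1.   ]
```

Call:
apply_moves(targets=[1,0.01,0,0,0,1,0.008,0,0,0,1,0.004,0,0,0,1,0.003,0,0,0,1,0.003,0,0,0,1,0,0,0,0])

```text
clock: 13.68
position: [0.5828, 0.0245, 0.047]
ee_rot: [2.474, 1.935, -0.0]
force: [0.1, -1.8, 7.6]
width: 0.098
```

Run:
```python
from h import *
st()
```

```text
t 13.68 tcp fix mm [11.6 65.2 47. ] F fix [ 0.6 -1.7  7.6] w 9.0
tool axes in fixture x [ 0.001  1.    -0.001] y [ 1.    -0.001  0.001] z [ 0.001 -0.001 -1.   ]
```

Call:
apply_moves(targets=[1,0.004,0,0,0,1,0.003,0,0,0,1,0,0,0,0])

```text
clock: 14.05
position: [0.5828, 0.0246, 0.047]
ee_rot: [2.474, 1.932, -0.005]
force: [-2.5, -8.1, 10.9]
width: 0.102
```

Run:
```python
from h import *
st()
im=eyes.get_image('scene')[:,:,::-1]; a=cv2.resize(im[150:260,260:420],None,fx=5,fy=5,interpolation=cv2.INTER_CUBIC)
cv2.imwrite(f'pics/scene10.png',a)
```

```text
t 14.05 tcp fix mm [11.6 65.3 47. ] F fix [-0.5 -8.5 10.9] w 9.4
tool axes in fixture x [ 0.003  1.    -0.004] y [ 1.    -0.003 -0.   ] z [-0.    -0.004 -1.   ]
```

View pics/scene10.png

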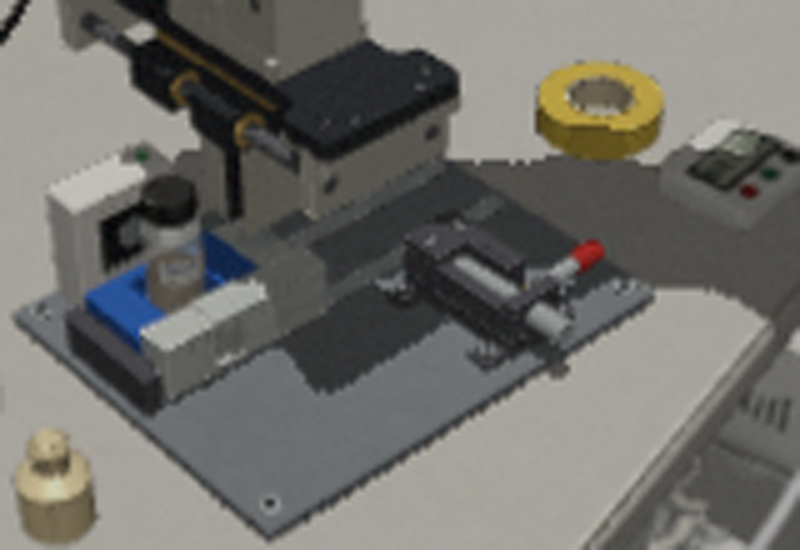

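Call:
apply_moves(targets=[1,-0.006,0,0,0,0.8,0,0,0,0,0.65,0,0,0,0,0.6,0,0,0,0,0.6,0,0,0,0,0.6,0,0,-0.05,0,0.6,0,0,-0.1,0,0.6,0,0,-0.1,0,0.6,0,0,-0.1,0,0.6,-0.15,0,-0.05,0,0.6,-0.15,0,0,0,0.6,-0.15,0,0,0,0.6,0,0,0,0])

```text
clock: 15.72
position: [0.5378, -0.1549, 0.2062]
ee_rot: [2.481, 1.924, -0.004]
force: [0.4, 1.2, -0.0]
width: 0.4
```

Run:
```python
from h import *
st()
im=eyes.get_image('scene')[:,:,::-1]; a=cv2.resize(im[150:260,225:425],None,fx=4,fy=4,interpolation=cv2.INTER_CUBIC)
cv2.imwrite(f'pics/scene11.png',a)
im=eyes.get_image('top')[:,:,::-1]; a=cv2.resize(im[140:260,255:425],None,fx=4.5,fy=4.5,interpolation=cv2.INTER_CUBIC)
cv2.imwrite(f'pics/top11.png',a)
s=arm.observe(); im=eyes.get_image('wrist')[:,:,::-1]; cv2.imwrite('pics/wrist11.png',im)
```

```text
t 15.72 tcp fix mm [  10.9 -119.7  206.2] F fix [ 0.1  1.3 -0. ] w 36.8
tool axes in fixture x [ 0.01   1.    -0.003] y [ 1.    -0.01  -0.001] z [-0.001 -0.003 -1.   ]
```

View pics/scene11.png

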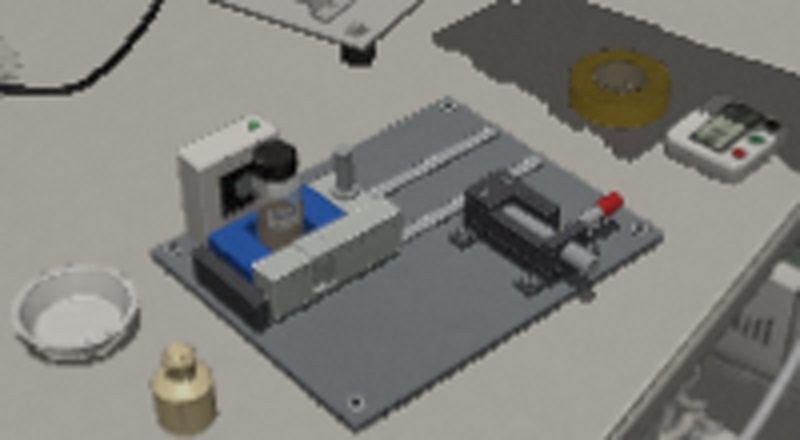

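View pics/top11.png

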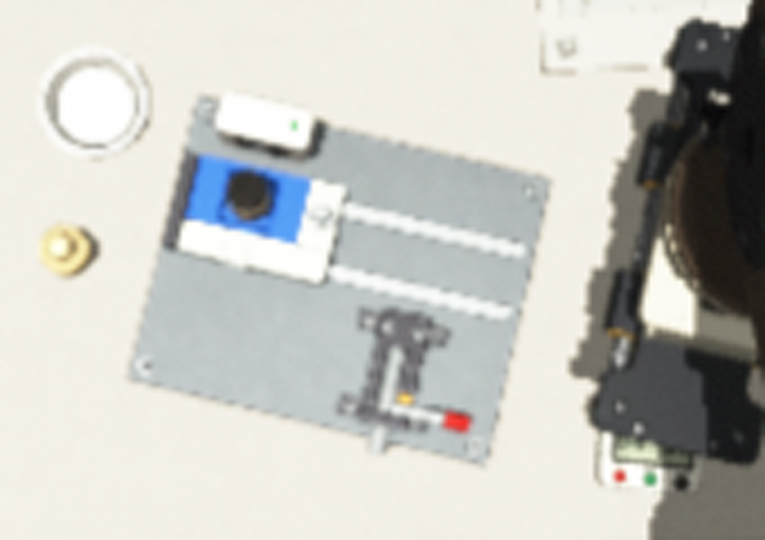

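View pics/wrist11.png

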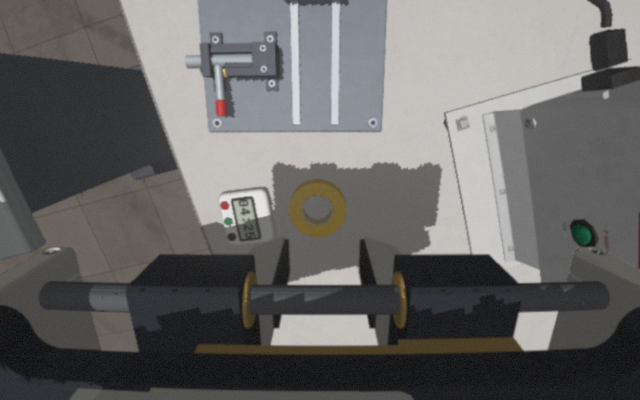

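Call:
apply_moves(targets=[0.6,0,0,0,0,0.6,0,0,0,0,0.6,0,0,0,0,0.6,0,0,0,0])

```text
clock: 16.38
position: [0.5397, -0.1483, 0.2065]
ee_rot: [-2.473, -1.937, 0.0]
force: [0.7, 0.3, -0.3]
width: 0.4
```

Run:
```python
from h import *
st(); print(abs(arm.observe()['dq']).max()); arm.sign_off()
```

```text
t 16.38 tcp fix mm [  11.1 -112.8  206.5] F fix [ 0.6  0.4 -0.3] w 36.8
tool axes in fixture x [ 0.  1. -0.] y [ 1. -0. -0.] z [-0. -0. -1.]
0.004989573736439075
the job is handed in; nothing more can be done
```

The job is done and handed in at about 16.4 s. The pin is parked in the notch and the carriage is at the end stop.

- **Pin:** I gripped the handle and drew the pin about 28 mm, until a 3 N push-back showed it had met the slot's end. I then eased it back about 1 mm, tipped the handle past vertical to -y and let it fall into the notch.
- **Carriage:** I gripped the push post lightly and slid the carriage about 110 mm. At the end it stopped moving while the force rose to about 8.5 N. I then let go and backed the arm clear.
- **Last checks:** The final pictures show the handle lying in the notch with the pin's tail out of the housing. The carriage shows no visible gap at the stop, and the vial stands upright. The tape roll, timer, weight and dish look untouched.
- **Disagreement:** The wrist camera and the fixed-camera pose fit differed by about 2 mm. The jaws closed on both the handle and the post regardless. No check failed.

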